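Nudge the specimen carriage home against the hidden stop

TASK

Bring the specimen under the bench viewer: using the screwdriver as a pusher, not the fingers, nudge the specimen carriage gently along its way into the viewing head until it rests fully against the preset stop hidden inside. Do not ram the stop out of its setting, and leave the tin, the vial and the dust cap undisturbed. When the carriage is home, lay the screwdriver flat on the bench clear of the viewer.

Things in the scene. Friction and masses are not known exactly. Their poses are not given: they have to be found in the camera images.
- viewer: Bench viewer, fixed. Origin on the bench surface; x axis along the way, from the open end near the robot into the head; z up. Aluminium bed 100 mm wide, x -120 to +160 mm, sliding floor at z 8 mm; keeper strips on both sides (22 mm off the centre line outward, tops at z 18 mm) hold the carriage's foot down. Closed grey head: x +15 to +160 mm, 96 mm wide, top at z 60 mm
- mouth (a point): middle of the head's mouth (viewer x +15, y 0, z 30 mm): opening 44 mm wide, up to z 50 mm. The preset stop stands in the way behind it, out of sight, set anew each time: with the carriage home the push pad is 2 to 47 mm inside the mouth. The stop is only pinched in place: it stands a push of about 9 N and slips deeper under more
- eyepiece_top (a point): top of the black eyepiece on the head, viewer x +95 mm, z 141 mm; it is up to 60 mm wide. Below it a focus knob on each side of the head reaches 65 mm off the centre line
- carriage: Specimen carriage: loose aluminium block 60 mm long (x), 40 mm wide, 30 mm high, on a dark foot 60 x 56 x 6 mm that runs under the keeper strips with 1.5 mm play each side; black specimen disc on top, to 38 mm. 0.24 to 0.43 kg; slides on dry friction of 1 to 4 N, stays where it is left. Origin under its centre, x forward into the head. It has 54 to 126 mm to go
- push_pad (a point): centre of the rear face of the steel push pad, a disc 18 mm in diameter standing 3 mm proud of the carriage's rear face, 30 mm above the bench: push here, along the viewer's x axis
- nose (a point): tip of the steel button (12 mm in diameter, 3 mm proud) on the carriage's front face, which meets the stop
- screwdriver: loose slotted screwdriver lying on the bench, 150 mm long, 0.05 kg: yellow handle 75 mm long (its y 0 to +75 mm), 20 mm across, and a steel shaft 5 mm in diameter to the blade tip at y -75 mm. Origin at the middle of its length on the underside as it lies at the start; its -y axis points along the shaft to the tip
- driver_tip (a point): blade tip of the screwdriver, on its axis; 9.5 mm above the bench when it lies flat
- driver_grip (a point): point on the screwdriver's axis in the handle, 100 mm from the tip, 25 mm behind where the shaft begins: the place to grip it; 9.5 mm above the bench when it lies flat
- tin: bystander: white round specimen tin, 68 mm in diameter, 25 mm high; origin under its centre
- vial: bystander: sample vial with a black cap, 28 mm in diameter, 60 mm high; origin under its centre
- cap: bystander: black dust cap, 33 mm in diameter, 12 mm high; origin under its centre
Not all that is in view belongs to the job. Several things have the shape of the screwdriver; the one meant has the colours described above.

How it is judged:
On the way, in this order (a step that is already met when the one before it is completed fails the run):
1. the screwdriver pushes on the carriage (contact force between screwdriver and carriage above 0.5 N), for 0.02 s.
2. the carriage rests against the stop (distance between nose and stop_pad below 0.0037 m), for 0.2 s.
At the end, for the whole second after the job is handed in: The carriage's nose rests against the preset stop (gap under 1.5 mm), the stop within 1.5 mm of its setting; the screwdriver lies flat and still on the bench (axis under 16 mm high all along), touching neither viewer nor carriage (distance between nose and stop_pad below 0.0037 m and linear speed of carriage below 0.01 m/s and height (world z) of each of driver_grip, driver_tip below 0.016 m and contact force between screwdriver and viewer below 0.05 N and contact force between screwdriver and carriage below 0.05 N and linear speed of screwdriver below 0.02 m/s).
It fails at once if the stop is knocked out of its setting (over 1.5 mm) (distance of stop_pad from where it was at the start of the episode above 0.0015 m).
It fails at once if the robot pushes the carriage itself instead of with the screwdriver (contact force between any of the fingers, the arm and carriage above 0.5 N).
It fails at once if the tin, the vial or the dust cap is moved by more than 15 mm (distance of any of tin, vial, cap from where it was at the start of the episode above 0.015 m).
It also fails if it takes over 67 s, if anything falls off the work surface, if the arm or the gripper's body presses on something with over 40 N, if the wrist force passes 120 N, or if a joint passes its speed limit or range.

ROBOT

A 6-joint arm with a two-finger parallel gripper is mounted at the origin on a cart in front of the work surface, level with it; the furniture and walls round the work are solid. World frame = base frame: x ahead of the robot, y to its left, z up, the work surface at z = 0. Lengths are in m, angles in rad, forces in N, time in s.
With the tool pointing down it reaches from about 0.35 to 0.725 m from the base axis. Payload 4.3 kg.
Tool frame: the origin (TCP) lies at the centre of the arm's flange, where the gripper is bolted on; the fingertips stand 173 mm ahead of it and the grasp point (between the pads) lies 155 mm ahead of it; z points along the fingers, y is the line along which they close (so a half turn about z gives the same grasp; the last joint's range is limited). The gripper opens to 85 mm and grips with 20 to 120 N. Pads are 22 mm wide; open, the fingers measure 114 mm over their backs; the gripper's body (76 mm by 85 mm) begins 54 mm behind the grasp point. The pads swing forward as they close: fully open they stand 13 mm farther back than shut.
Start: joints at [-1.278, 0.377, 0.081, 1.274, 0, 1.46], TCP at [0.225, -0.529, 0.405] pointing down, gripper open.
Joint ranges: [-2.72, 2.72], [-0.84, 1.66], [-1.02, 1.22], [-1.77, 2.12], [-1.37, 1.28], [-3.14, 3.14]. Speed limits (rad/s): [2.57, 2.57, 3.14, 3.14, 3.14, 3.14].

INTERFACE

Orientations are given as a unit quaternion [w, x, y, z].
In Python, from workcell import monitor, optics, ticket gives the robot as it stands.
- The arm moves only by the tool servo_tool, never from a script. Its argument "targets" is text: rows parted by semicolons, each of 7 numbers parted by spaces: the shift along the world's x, y, z in m, then the turn, a rotation vector about the world's x, y, z in degrees, then the opening, from -1 (shut) to 1 (fully open). A call has 1 to 10 rows; each row shifts and turns the commanded pose from where the row before left it; what a row does not reach is not made up. A row lasts 1/10 s, in which the tool goes at most 50 mm and 8.59 degrees, less where a joint would pass 70% of its speed; a pose out of reach is approached as far as the arm can. A call with a gripper value outside its range is refused whole. The fingers move at their own pace and stop on an object; the grip force is fixed at half the most. Time passes only in rows, so rows that do not move let the fingers close. It gives the time, the measured TCP pose, the force, the opening and the grip force at its end, in the units of the state.
- monitor.read_state(): the state, without advancing time (a new reading comes with each control period).
- optics.grab_frame(name): name is "scene" or "top"; returns a dict with "frame" (480x640x3 uint8, blue, green, red), "z_map" (480x640 float32, m along the optical axis (not along the pixel's ray), 0 where there is no reading), "fx", "fy", "cx", "cy" (pixels), "R" (3x3) and "t" (3): a world point X has camera coordinates R X + t. Camera axes: x right, y down, z forward; pixel columns grow to the right and rows downward; lengths in m; the calibration is good to about 2 mm. A picture is of the moment at which its call begins.
- ticket.close_job(): hands the job in; it is judged then, once.
The state is a dict: "clock": time; "joint_pos": joint angles; "joint_velocities": joint speeds; "tau": joint torques, N m; "tool_pos": TCP position; "tcp_rot": TCP orientation; "force": force on the tool from outside, world axes, zero at the start; "wrist_torque": the same for the moment, N m; "grip_width": finger opening in m; "grasp_force": force on a finger pad.
Only numpy, scipy, OpenCV 4.12 (cv2) and the standard library are available. Lean on these libraries where they do the work, as an engineer would, in place of code of your own. Each camera call takes 0.05 s, during which the arm holds its last target. There are 200 camera calls.

## Working session

There is one attempt and no reset: what is moved stays moved. The work goes in short steps, Python scripts to look and compute and a tool call to move; the robot and the scene stay as the last step left them, time stands still between calls to the robot, and variables do not carry over. Pictures are saved under pics/ and viewed, at most 10 in all, crops included, and the job is handed in when it is done.

Besides the shell and the picture viewer there is one more tool, called after "Emit:" as name(argument=value, ...) on one line, values as JSON. servo_tool: Moves the arm, as the interface text tells. Its arguments: {"type":"object","properties":{"targets":{"type":"string"}},"required":["targets"]}

```bash
mkdir -p pics; ls
cat > h.py <<'E'
import numpy as np, cv2
from workcell import monitor, optics, ticket
def grab(n):
    f=optics.grab_frame(n); return f
def ray(f,u,v,z):
    d=np.array([(u-f['cx'])/f['fx'],(v-f['cy'])/f['fy'],1.]);R=np.array(f['R']);t=np.array(f['t'])
    c=-R.T@t; w=R.T@d; return c+w*(z-c[2])/w[2]
def cloud(f):
    v,u=np.mgrid[0:480,0:640];Z=f['z_map']
    P=np.stack([(u-f['cx'])/f['fx']*Z,(v-f['cy'])/f['fy']*Z,Z],-1)
    return (P-np.array(f['t']))@np.array(f['R'])
E
python3 - <<'E'
from h import *
for n in('top','scene'):
    f=grab(n); cv2.imwrite(f'pics/{n}0.png',f['frame']); print(n,f['fx'],-np.array(f['R']).T@f['t'],np.array(f['R']).round(2).tolist())
    np.savez(n+'0.npz',**f)
print(monitor.read_state())
E
```

```text
pics
top 457.9159286319371 [0.51148229 0.07161344 0.99522136] [[-0.02, -1.0, -0.02], [-1.0, 0.02, -0.07], [0.07, 0.02, -1.0]]
scene 615.364134245737 [0.04928296 1.16373495 0.77148357] [[-0.89, -0.45, 0.01], [-0.22, 0.44, -0.87], [0.39, -0.78, -0.49]]
{'clock': 0.1, 'joint_pos': array([-1.27831605e+00,  3.78014234e-01,  7.97572190e-02,  1.27441675e+00,
        5.72087102e-06,  1.46050858e+00]), 'joint_velocities': array([-0.00046014, -0.00165759,  0.00300502,  0.00100961, -0.00037229,
        0.00018196]), 'tau': array([ 5.75718113e-04, -4.64694929e+01,  2.70581943e+01,  1.19728519e-02,
       -2.01369003e-04, -1.02207147e-05]), 'tool_pos': array([ 0.22531372, -0.52871802,  0.4038393 ]), 'tcp_rot': array([-9.35085829e-04,  9.79790248e-01,  2.00025470e-01, -8.25468989e-05]), 'force': array([-0.29793166,  0.05103187, -0.5550463 ]), 'wrist_torque': array([-0.02569241, -0.02870671, -0.02778552]), 'grasp_force': 0.0, 'grip_width': 0.0852162197117169}
```

View pics/top0.png

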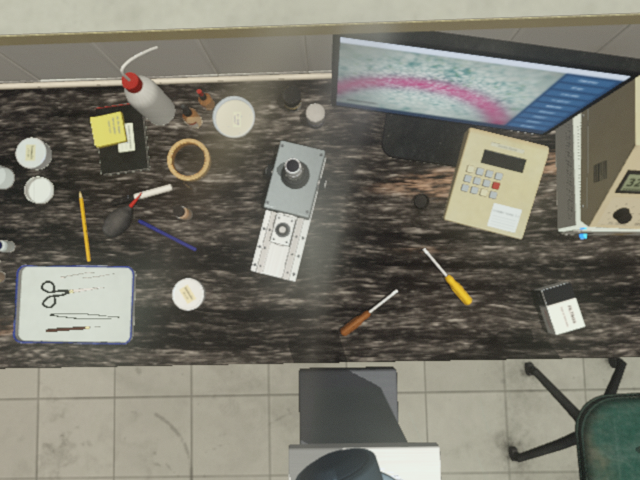

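View pics/scene0.png

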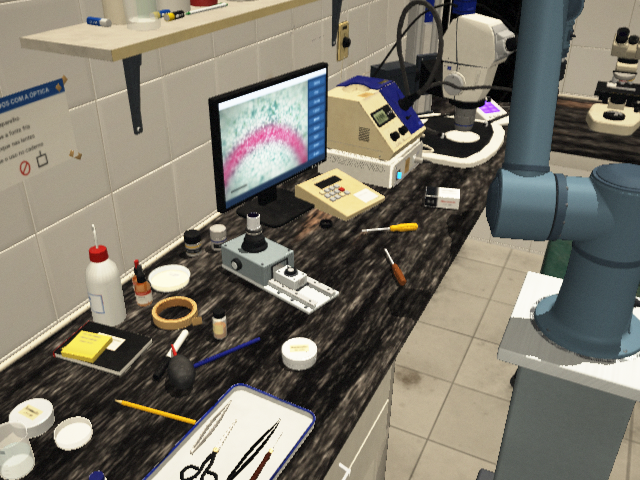

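The top view shows the yellow screwdriver (tip about (425,250), handle end about (468,302)), the viewer (open end about (274,275), head end about (303,145)), the tin (188,294), the vial (184,213) and the cap (421,201). The scene view agrees.

Run:
```python
from h import *
f=dict(np.load('top0.npz')); P=cloud(f); im=f['frame']; hsv=cv2.cvtColor(im,cv2.COLOR_BGR2HSV)
roi=np.zeros((480,640),bool); roi[130:290,240:335]=1
def rect(m,name):
    ys,xs=np.where(m); 
    r=cv2.minAreaRect(np.stack([P[m][:,0],P[m][:,1]],-1).astype(np.float32)*1000)
    print(name,m.sum(),np.array(r[0]).round(1),np.array(r[1]).round(1),round(r[2],2),'zmed',np.median(P[m][:,2]).round(4)); return r
def big(m):
    n,l,s,_=cv2.connectedComponentsWithStats(m.astype(np.uint8)); k=1+np.argmax(s[1:,4]); return l==k
z=P[...,2]
rect(big(roi&(z>.052)&(z<.067)),'headtop')
rect(big(roi&(z>.006)&(z<.05)),'bed+')
rect(big(roi&(z>.026)&(z<.043)),'carr')
rect(big(roi&(z>.006)&(z<.07)),'all')
bench=np.zeros((480,640),bool);bench[240:320,320:480]=1
print('bench z',np.median(z[bench]))
m=(hsv[...,0]>18)&(hsv[...,0]<35)&(hsv[...,1]>120)&(hsv[...,2]>100)
r2=np.zeros_like(roi); r2[240:315,410:480]=1
h=big(m&r2); rect(h,'handle')
sh=r2&~h&(im.min(2)>110)
sh=big(sh); rect(sh,'shaft')
a=h|sh
pts=np.argwhere(a)[:,::-1].astype(np.float32)
W=np.array([ray(f,u,v,.0095)[:2] for u,v in pts])
vx,vy,x0,y0=cv2.fitLine(W.astype(np.float32),cv2.DIST_L2,0,.01,.01).ravel()
s=(W-[x0,y0])@[vx,vy]; print('axis',vx,vy,'ends',[x0,y0]+s.min()*np.array([vx,vy]),[x0,y0]+s.max()*np.array([vx,vy]),np.ptp(s))
Wh=np.array([ray(f,u,v,.0095)[:2] for v,u in np.argwhere(h)]);Ws=np.array([ray(f,u,v,.0095)[:2] for v,u in np.argwhere(sh)])
print('cent',Wh.mean(0),Ws.mean(0))
c=im[120:300,230:340]; c=cv2.resize(c,None,fx=3,fy=3,interpolation=cv2.INTER_CUBIC)
d=cv2.resize(im[235:315,400:490],None,fx=3,fy=3,interpolation=cv2.INTER_CUBIC)
o=np.zeros((540,620,3),np.uint8);o[:540,:330]=c;o[:240,335:605]=d; cv2.imwrite('pics/crop1.png',o)
for n,u,v,zz in(('tin',188,294,.025),('vial',184,213,.06),('cap',421,201,.012)):print(n,ray(f,u,v,zz))
```

```text
headtop 2577 [712.9 130. ] [ 96.4 146. ] 74.71 zmed 0.0606
bed+ 3030 [646.5 142.7] [108.3 284.4] 70.71 zmed 0.016
carr 453 [609.4 157.9] [40.4 65.7] 75.43 zmed 0.0387
all 5833 [655.3 145.5] [128.6 293.9] 74.82 zmed 0.0451
bench z 0.0008837157854263875
handle 328 [ 475.2 -212.7] [77.7 22.5] 37.03 zmed 0.0163
shaft 123 [ 535.7 -165.3] [75.4  8.7] 38.58 zmed 0.0117
axis 0.7870392 0.616903 ends [ 0.44507858 -0.23385062] [ 0.56496204 -0.13988266] 0.15232208438917144
cent [ 0.47375445 -0.2114051 ] [ 0.53554202 -0.16285905]
tin [0.4779509  0.36307288 0.025     ]
vial [0.64625177 0.36059147 0.06      ]
cap [ 0.66625538 -0.13893276  0.012     ]
```

View pics/crop1.png

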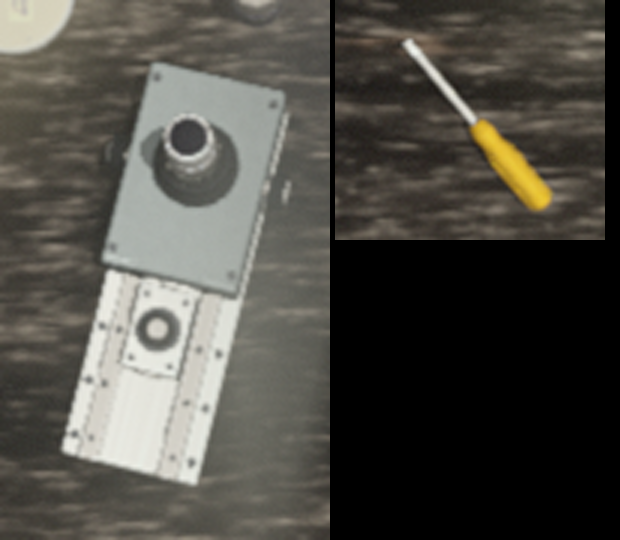

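Emit:
servo_tool(targets="0.0113 0.0142 -0.005 0 0 8.48 1;0.0113 0.0142 -0.005 0 0 8.48 1;0.0113 0.0142 -0.005 0 0 8.48 1;0.0113 0.0142 -0.005 0 0 8.48 1;0.0113 0.0142 -0.005 0 0 8.48 1;0.0113 0.0142 -0.005 0 0 8.48 1;0.0113 0.0142 -0.005 0 0 8.48 1;0.0113 0.0142 -0.005 0 0 8.48 1;0.0113 0.0142 -0.005 0 0 8.48 1;0.0113 0.0142 -0.005 0 0 8.48 1")

```text
clock: 1.1
tool_pos: [0.3387, -0.3862, 0.3541]
tcp_rot: [-0.0, 0.586, 0.81, 0.0]
force: [-0.4, 0.5, -1.0]
grip_width: 0.0852
grasp_force: 0.0
```

Emit:
servo_tool(targets="0.0113 0.0142 -0.005 0 0 8.48 1;0.0113 0.0142 -0.005 0 0 8.48 1;0.0113 0.0142 -0.005 0 0 8.48 1;0.0113 0.0142 -0.005 0 0 8.48 1;0.0113 0.0142 -0.005 0 0 8.48 1;0.0113 0.0142 -0.005 0 0 8.48 1;0.0113 0.0142 -0.005 0 0 8.48 1;0.0113 0.0142 -0.005 0 0 8.48 1;0.0113 0.0142 -0.005 0 0 8.48 1;0.0113 0.0142 -0.005 0 0 8.48 1")

```text
clock: 2.1
tool_pos: [0.4516, -0.2442, 0.3041]
tcp_rot: [-0.0, -0.113, 0.994, 0.0]
force: [0.6, -0.3, -0.2]
grip_width: 0.0853
grasp_force: 0.0
```

Emit:
servo_tool(targets="0.0113 0.0142 -0.005 0 0 8.48 0.2;0.0113 0.0142 -0.005 0 0 8.48 0.2;0.0113 0.0142 -0.005 0 0 8.48 0.2;0 0 0 0 0 0 0.2;0 0 0 0 0 0 0.2;0 0 0 0 0 0 0.2")

```text
clock: 2.7
tool_pos: [0.4849, -0.2028, 0.2898]
tcp_rot: [-0.0, -0.326, 0.946, -0.0]
force: [0.2, -0.9, 0.4]
grip_width: 0.0511
grasp_force: 0.0
```

Run:
```python
from h import *
s=monitor.read_state(); print(s); w,x,y,z=s['tcp_rot']; print('toolx',np.degrees(2*np.arctan2(y,x)))
print(np.array([.4855,-.2022,.1755])-s['tool_pos'])
```

```text
{'clock': 2.7, 'joint_pos': array([-5.16790170e-01,  3.42699002e-01, -2.76652315e-01,  9.51751648e-01,
       -3.49520861e-04, -1.17991164e+00]), 'joint_velocities': array([-0.00714578, -0.00320482,  0.00432229, -0.00118979,  0.00219673,
       -0.00686599]), 'tau': array([ 3.77406338e-01, -4.21146905e+01,  2.45833665e+01,  1.37660501e-02,
        1.43129466e-02,  7.52301654e-03]), 'tool_pos': array([ 0.48494096, -0.20284277,  0.28976968]), 'tcp_rot': array([-2.32481658e-04, -3.25519170e-01,  9.45535412e-01, -5.36549238e-07]), 'force': array([ 0.23180094, -0.85978754,  0.41152364]), 'wrist_torque': array([-0.01376076,  0.01178028,  0.06335981]), 'grasp_force': 0.0, 'grip_width': 0.05105739132832864}
toolx 217.99406442863278
[ 0.00055904  0.00064277 -0.11426968]
```

Emit:
servo_tool(targets="0.0003 0.0003 -0.02 0 0 0 0.2;0.0003 0.0003 -0.02 0 0 0 0.2;0 0 -0.02 0 0 0 0.2;0 0 -0.02 0 0 0 0.2;0 0 -0.015 0 0 0 0.2;0 0 -0.01 0 0 0 0.2;0 0 -0.006 0 0 0 0.2;0 0 -0.0033 0 0 0 0.2;0 0 0 0 0 0 0.2;0 0 0 0 0 0 0.2")

```text
clock: 3.7
tool_pos: [0.4862, -0.202, 0.176]
tcp_rot: [0.0, -0.326, 0.945, -0.0]
force: [0.8, 0.5, 0.5]
grip_width: 0.0514
grasp_force: 0.0
```

Emit:
servo_tool(targets="0 0 0 0 0 0 -1;0 0 0 0 0 0 -1;0 0 0 0 0 0 -1;0 0 0 0 0 0 -1;0 0 0 0 0 0 -1;0 0 0 0 0 0 -1;0 0 0 0 0 0 -1;0 0 0 0 0 0 -1")

```text
clock: 4.5
tool_pos: [0.4863, -0.2019, 0.176]
tcp_rot: [0.0, -0.327, 0.945, -0.0]
force: [-0.4, 0.6, 6.2]
grip_width: 0.0167
grasp_force: 58.7
```

Emit:
servo_tool(targets="0 0 0.005 0 0 0 -1;0 0 0.015 0 0 0 -1;0 0 0.02 0 0 0 -1;0 0 0.02 0 0 0 -1;0 0 0.02 0 0 0 -1;0 0 0 0 0 0 -1;0 0 0 0 0 0 -1;0 0 0 0 0 0 -1")

```text
clock: 5.3
tool_pos: [0.4853, -0.2015, 0.2542]
tcp_rot: [-0.001, -0.327, 0.945, 0.001]
force: [-0.8, -0.5, 0.2]
grip_width: 0.0166
grasp_force: 58.8
```

Run:
```python
from h import *
a=grab('top');b=grab('scene'); np.savez('top1.npz',**a);np.savez('scene1.npz',**b)
A=a['frame'][190:340,380:500];B=b['frame'][130:290,330:490]
A=cv2.resize(A,(384,480),interpolation=cv2.INTER_CUBIC);B=cv2.resize(B,(400,400),interpolation=cv2.INTER_CUBIC)
o=np.zeros((480,790,3),np.uint8);o[:,:384]=A;o[:400,390:]=B;cv2.imwrite('pics/lift.png',o)
```

```text
(no output)
```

View pics/lift.png

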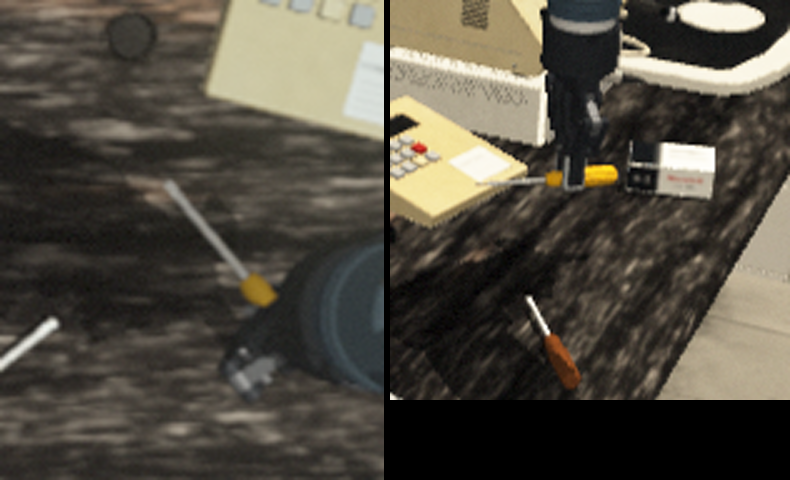

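The screwdriver is held level between the fingertips. In the top view the tip is at about (433,248) and the shaft root at (457,277). In the scene view they are at (365,203) and (393,202).

```bash
cat >> h.py <<'E'
def tri(a,pa,b,pb):
    M=[];
    for f in(a,b):
        K=np.array([[f['fx'],0,f['cx']],[0,f['fy'],f['cy']],[0,0,1.]]); M.append(K@np.c_[f['R'],f['t']])
    X=cv2.triangulatePoints(M[0],M[1],np.array(pa,float).reshape(2,1),np.array(pb,float).reshape(2,1)).ravel(); return X[:3]/X[3]
E
python3 - <<'E'
from h import *
a=dict(np.load('top1.npz'));b=dict(np.load('scene1.npz'))
t=tri(a,(433.1,247.8),b,(365.2,202.8));r=tri(a,(457.2,277.2),b,(392.8,201.6))
print(t,r,np.linalg.norm(t-r)); d=t-r; print('heading',np.degrees(np.arctan2(d[1],d[0])),'pitch',np.degrees(np.arctan2(d[2],np.hypot(*d[:2]))))
T=monitor.read_state()['tool_pos'];print(T, 'tip-tcp',t-T)
E
```

```text
[ 0.55941602 -0.14313302  0.08837697] [ 0.50149114 -0.18829538  0.08516954] 0.07352019132073516
heading 37.94251318016561 pitch 2.500409921232622
[ 0.48529105 -0.20146324  0.25413674] tip-tcp [ 0.07412497  0.05833022 -0.16575976]
```

Emit:
servo_tool(targets="-0.0016 0.0286 0 0 0 -3.81 -1;-0.0016 0.0286 0 0 0 -3.81 -1;-0.0016 0.0286 0 0 0 -3.81 -1;-0.0016 0.0286 0 0 0 -3.81 -1;-0.0016 0.0286 0 0 0 -3.81 -1;-0.0016 0.0286 0 0 0 -3.81 -1;-0.0016 0.0286 0 0 0 -3.81 -1;-0.0016 0.0286 0 0 0 -3.81 -1;-0.0016 0.0286 0 0 0 -3.81 -1;-0.0016 0.0286 0 0 0 -3.81 -1")

```text
clock: 6.4
tool_pos: [0.4693, 0.0853, 0.2546]
tcp_rot: [-0.001, 0.001, 1.0, -0.0]
force: [0.3, -0.7, -0.4]
grip_width: 0.0164
grasp_force: 58.8
```

Emit:
servo_tool(targets="-0.0016 0.0286 0 0 0 -3.81 -1;-0.0016 0.0286 0 0 0 -3.81 -1;-0.0016 0.0286 0 0 0 -3.81 -1;-0.0016 0.0286 0 0 0 -3.81 -1;0 0 -0.01 0 0 0 -1;0 0 -0.015 0 0 0 -1;0 0 -0.01 0 0 0 -1;0 0 0 0 0 0 -1;0 0 0 0 0 0 -1;0 0 0 0 0 0 -1")

```text
clock: 7.4
tool_pos: [0.4638, 0.1983, 0.2208]
tcp_rot: [0.0, 0.133, 0.991, 0.0]
force: [0.4, 0.3, -0.8]
grip_width: 0.0161
grasp_force: 58.8
```

Run:
```python
from h import *
a=grab('top');b=grab('scene'); np.savez('top2.npz',**a);np.savez('scene2.npz',**b)
A=a['frame'][180:300,230:330];B=b['frame'][230:350,220:360]
A=cv2.resize(A,(400,480),interpolation=cv2.INTER_CUBIC);B=cv2.resize(B,(392,336),interpolation=cv2.INTER_CUBIC)
o=np.zeros((480,800,3),np.uint8);o[:,:400]=A;o[:336,405:797]=B;cv2.imwrite('pics/pre.png',o)
s=monitor.read_state();print(s['tool_pos'],s['tcp_rot'],s['force'],s['joint_pos'])
```

```text
[0.46394661 0.19846153 0.2210305 ] [5.79282388e-04 1.32645325e-01 9.91163356e-01 2.90548613e-04] [ 0.38845809 -0.0975008   0.34872767] [ 2.78419645e-01  3.74693165e-01 -4.31849361e-01  7.62959524e-01
  6.92358238e-05  5.44494576e-01]
```

View pics/pre.png

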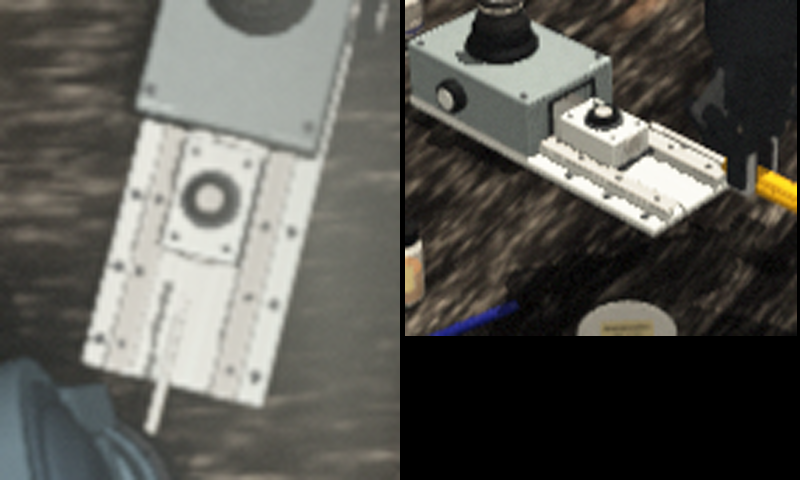

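```bash
cat >> h.py <<'E'
O=np.array([.6285,.1531]);D=np.array([np.cos(np.radians(-15.3)),np.sin(np.radians(-15.3))]);N=np.array([-D[1],D[0]])
def view(P): q=P[...,:2]-O; return np.stack([q@D,q@N,P[...,2]],-1)
E
python3 - <<'E'
from h import *
for n in('top','scene'):
    f=dict(np.load(n+'2.npz'));V=view(cloud(f))
    m=(abs(V[...,1])<.02)&(V[...,0]>-.16)&(V[...,0]<-.06)&(V[...,2]>.024)&(V[...,2]<.075)&(f['z_map']>0)
    p=V[m]; print(n,len(p))
    for lo in np.arange(-.16,-.055,.01):
        q=p[(p[:,0]>=lo)&(p[:,0]<lo+.01)]
        if len(q): print(round(lo,3),len(q),np.median(q,0).round(4),q[:,0].max().round(4))
f=dict(np.load('top2.npz'));V=view(cloud(f))
m=(abs(V[...,1])<.03)&(V[...,0]<0.016)&(V[...,0]>-.075)&(V[...,2]>.026)&(V[...,2]<.034)
print('carr',V[m][:,0].min(),V[m][:,0].max(),np.percentile(V[m][:,1],[2,98]),m.sum())
for s in(-1,1):
  m=(abs(V[...,1]-s*.03)<.005)&(V[...,0]<-.0)&(V[...,0]>-.1);print(np.median(V[m][:,2]))
m=(V[...,0]>-.1)&(V[...,0]<-.02)&(V[...,2]>.012)&(V[...,2]<.025)&(abs(V[...,1])<.06);print('keeper y',np.percentile(V[m][:,1],[1,99]))
s=monitor.read_state();print('tcp view',view(s['tool_pos']))
E
```

```text
top 88
-0.15 4 [-0.1414 -0.0022  0.0567] -0.1408
-0.14 13 [-0.1347 -0.0016  0.0579] -0.1303
-0.13 11 [-0.1244 -0.0011  0.0574] -0.1204
-0.12 11 [-0.1155 -0.0018  0.0574] -0.1115
-0.11 12 [-0.1058 -0.0014  0.0581] -0.1011
-0.1 13 [-0.0951 -0.0015  0.0575] -0.0902
-0.09 12 [-0.0845 -0.0009  0.057 ] -0.0802
-0.08 12 [-0.0748 -0.0017  0.0559] -0.0712
scene 74
-0.16 3 [-0.1529  0.0085  0.0578] -0.1515
-0.15 9 [-0.1431  0.002   0.0567] -0.1405
-0.14 10 [-0.1355  0.0012  0.0556] -0.1301
-0.13 11 [-0.1246  0.0007  0.0568] -0.1211
-0.12 7 [-0.1143  0.001   0.0558] -0.1112
-0.11 11 [-0.1045  0.002   0.0565] -0.1003
-0.1 8 [-0.0932  0.0013  0.057 ] -0.09
-0.09 6 [-0.086   0.001   0.0554] -0.0808
-0.08 9 [-0.0761  0.0003  0.0556] -0.0723
carr -0.05186327635440168 0.014923113483181908 [-0.02402007  0.00922193] 19
0.01900850076800672
0.018893867798383902
keeper y [-0.04402755  0.04130693]
tcp view [-0.17069088  0.00033259  0.2210305 ]
```

Emit:
servo_tool(targets="0 0 -0.01 0 0 0 -1;0 0 -0.008 0 0 0 -1;0 0 -0.004 0 0 0 -1;0.00482 -0.00132 0 0 0 0 -1;0.00482 -0.00132 0 0 0 0 -1;0.00289 -0.00079 0 0 0 0 -1;0 0 0 0 0 0 -1;0 0 0 0 0 0 -1")

```text
clock: 8.3
tool_pos: [0.4763, 0.1952, 0.1986]
tcp_rot: [0.0, 0.133, 0.991, 0.0]
force: [0.3, -1.3, -0.3]
grip_width: 0.0164
grasp_force: 58.8
```

Emit:
servo_tool(targets="0.00096 -0.00026 0 0 0 0 -1;0.00096 -0.00026 0 0 0 0 -1;0.00096 -0.00026 0 0 0 0 -1;0.00096 -0.00026 0 0 0 0 -1")

```text
clock: 8.7
tool_pos: [0.4799, 0.1941, 0.1984]
tcp_rot: [0.0, 0.132, 0.991, 0.0]
force: [0.4, -0.0, -0.9]
grip_width: 0.0163
grasp_force: 58.8
```

Emit:
servo_tool(targets="0.00096 -0.00026 0 0 0 0 -1;0.00096 -0.00026 0 0 0 0 -1")

```text
clock: 8.9
tool_pos: [0.4816, 0.1936, 0.1983]
tcp_rot: [-0.0, 0.132, 0.991, 0.0]
force: [-1.4, 1.4, 0.1]
grip_width: 0.0166
grasp_force: 58.8
```

Emit:
servo_tool(targets="0.00096 -0.00026 0 0 0 0 -1;0.00096 -0.00026 0 0 0 0 -1")

```text
clock: 9.1
tool_pos: [0.4833, 0.193, 0.1982]
tcp_rot: [-0.001, 0.132, 0.991, -0.0]
force: [-1.9, 0.6, -0.6]
grip_width: 0.0163
grasp_force: 58.8
```

Emit:
servo_tool(targets="0.00096 -0.00026 0 0 0 0 -1;0.00096 -0.00026 0 0 0 0 -1")

```text
clock: 9.3
tool_pos: [0.4855, 0.1926, 0.1983]
tcp_rot: [-0.0, 0.132, 0.991, -0.0]
force: [-1.6, 0.4, -0.9]
grip_width: 0.0166
grasp_force: 58.8
```

Emit:
servo_tool(targets="0.00096 -0.00026 0 0 0 0 -1;0.00096 -0.00026 0 0 0 0 -1")

```text
clock: 9.5
tool_pos: [0.4876, 0.192, 0.1984]
tcp_rot: [-0.0, 0.132, 0.991, 0.0]
force: [-1.4, 0.3, 1.0]
grip_width: 0.0163
grasp_force: 58.8
```

Emit:
servo_tool(targets="0.00096 -0.00026 0 0 0 0 -1;0.00096 -0.00026 0 0 0 0 -1")

```text
clock: 9.7
tool_pos: [0.4896, 0.1915, 0.1984]
tcp_rot: [-0.0, 0.132, 0.991, 0.0]
force: [-0.8, -0.0, -0.8]
grip_width: 0.0166
grasp_force: 58.8
```

Emit:
servo_tool(targets="0.00289 -0.00079 0 0 0 0 -1;0.00482 -0.00132 0 0 0 0 -1;0.00482 -0.00132 0 0 0 0 -1;0.00482 -0.00132 0 0 0 0 -1;0.00482 -0.00132 0 0 0 0 -1;0.00482 -0.00132 0 0 0 0 -1;0.00482 -0.00132 0 0 0 0 -1;0.00482 -0.00132 0 0 0 0 -1;0.00482 -0.00132 0 0 0 0 -1;0.00289 -0.00079 0 0 0 0 -1")

```text
clock: 10.7
tool_pos: [0.5344, 0.1793, 0.1985]
tcp_rot: [0.0, 0.133, 0.991, 0.0]
force: [-2.3, -0.2, -0.0]
grip_width: 0.0163
grasp_force: 58.8
```

Emit:
servo_tool(targets="0.00193 -0.00053 0 0 0 0 -1;0.00193 -0.00053 0 0 0 0 -1;0.00193 -0.00053 0 0 0 0 -1;0.00096 -0.00026 0 0 0 0 -1;0 0 0 0 0 0 -1;0 0 0 0 0 0 -1")

```text
clock: 11.3
tool_pos: [0.5407, 0.1776, 0.1985]
tcp_rot: [0.0, 0.132, 0.991, 0.0]
force: [-0.2, -0.2, -0.8]
grip_width: 0.0166
grasp_force: 58.8
```

```bash
cat > look.py <<'E'
from h import *
a=grab('top');V=view(cloud(a))
p=V[(abs(V[...,1])<.012)&(V[...,0]>-.1)&(V[...,0]<.03)&(V[...,2]>.012)&(V[...,2]<.047)]
for lo in np.arange(-.1,.03,.02):
    q=p[(p[:,0]>=lo)&(p[:,0]<lo+.02)]
    if len(q): print(round(lo,2),len(q),np.median(q,0).round(4))
s=monitor.read_state();print('tcp',view(s['tool_pos']).round(4),'tip x',(view(s['tool_pos'])[0]+.0995).round(4),s['force'].round(2),s['wrist_torque'].round(3),'along',s['force'][:2]@D,s['clock'])
b=grab('scene');o=np.hstack([cv2.resize(a['frame'][180:300,230:330],(400,480)),cv2.resize(b['frame'][220:340,220:320],(400,480))]);cv2.imwrite('pics/mid.png',o)
E
python3 look.py
```

```text
-0.06 6 [-0.044  -0.0044  0.0228]
-0.04 24 [-0.029  -0.0008  0.0345]
-0.02 21 [-0.0095 -0.0012  0.0359]
0.0 51 [ 0.0112 -0.0009  0.0361]
tcp [-0.0911  0.0004  0.1985] tip x 0.0084 [-1.26  0.39  0.12] [ 0.036  0.138 -0.058] along -1.3159222331991236 11.35
```

View pics/mid.png

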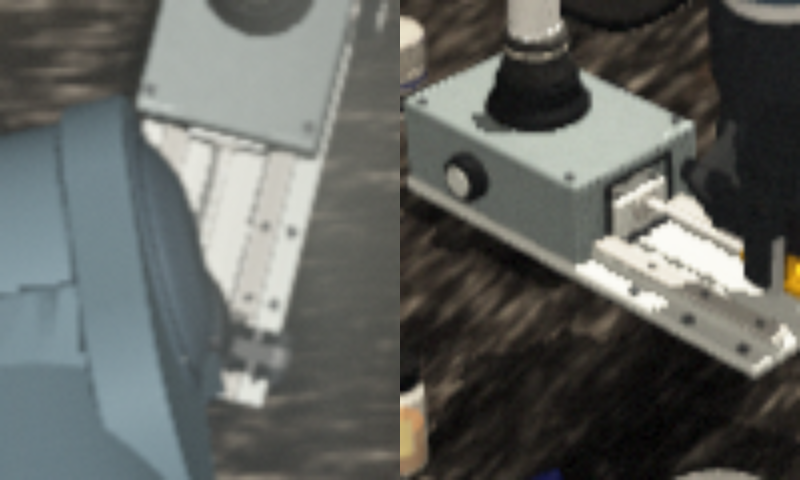

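The picture shows the blade tip on the push pad, centred in the mouth. From here I'll creep forward in steps small enough that the stop can't slip 1.5 mm unnoticed.

Emit:
servo_tool(targets="0.00096 -0.00026 0 0 0 0 -1;0.00096 -0.00026 0 0 0 0 -1;0.00096 -0.00026 0 0 0 0 -1;0.00096 -0.00026 0 0 0 0 -1;0.00096 -0.00026 0 0 0 0 -1")

```text
clock: 11.9
tool_pos: [0.5454, 0.1762, 0.1984]
tcp_rot: [-0.0, 0.132, 0.991, 0.0]
force: [-1.3, -0.3, -1.0]
grip_width: 0.0165
grasp_force: 58.8
```

```bash
cat > st.py <<'E'
from h import *
s=monitor.read_state();v=view(s['tool_pos']);print('tip x',(v[0]+.0995).round(4),'y',v[1].round(4),'F',(s['force'][:2]@D).round(2),'T',s['wrist_torque'].round(3),(s['wrist_torque'][:2]@N).round(3),s['tau'].round(2)[:4])
E
python3 st.py
```

```text
tip x 0.0133 y 0.0004 F -1.15 T [ 0.078  0.296 -0.041] 0.306 [ -0.45 -49.15  23.59  -0.66]
```

Emit:
servo_tool(targets="0.00039 -0.0001 0 0 0 0 -1;0.00039 -0.0001 0 0 0 0 -1;0.00039 -0.0001 0 0 0 0 -1")

```text
clock: 12.2
tool_pos: [0.5466, 0.1759, 0.1984]
tcp_rot: [-0.0, 0.132, 0.991, 0.0]
force: [-1.8, 0.4, 0.4]
grip_width: 0.0161
grasp_force: 58.8
```

```bash
python3 st.py
```

```text
tip x 0.0144 y 0.0004 F -1.81 T [ 0.076  0.286 -0.021] 0.296 [ -0.49 -49.2   23.66  -0.66]
```

Emit:
servo_tool(targets="0.00042 -0.00011 0 0 0 0 -1;0.00042 -0.00011 0 0 0 0 -1;0.00042 -0.00011 0 0 0 0 -1")

```text
clock: 12.5
tool_pos: [0.5478, 0.1756, 0.1984]
tcp_rot: [-0.0, 0.132, 0.991, 0.0]
force: [-1.7, 0.4, 0.1]
grip_width: 0.0161
grasp_force: 58.8
```

```bash
python3 st.py
```

```text
tip x 0.0157 y 0.0004 F -1.71 T [0.108 0.29  0.021] 0.308 [ -0.48 -49.32  23.67  -0.65]
```

Emit:
servo_tool(targets="0.00042 -0.00011 0 0 0 0 -1;0.00042 -0.00011 0 0 0 0 -1;0.00042 -0.00011 0 0 0 0 -1")

```text
clock: 12.8
tool_pos: [0.5491, 0.1753, 0.1984]
tcp_rot: [0.0, 0.132, 0.991, 0.0]
force: [-0.8, 0.1, -0.4]
grip_width: 0.0164
grasp_force: 58.8
```

Emit:
servo_tool(targets="0.00042 -0.00011 0 0 0 0 -1;0.00042 -0.00011 0 0 0 0 -1;0.00042 -0.00011 0 0 0 0 -1")

```text
clock: 13.1
tool_pos: [0.5503, 0.1749, 0.1984]
tcp_rot: [-0.0, 0.132, 0.991, 0.0]
force: [-1.5, 0.0, -0.3]
grip_width: 0.0162
grasp_force: 58.8
```

Emit:
servo_tool(targets="0.00042 -0.00011 0 0 0 0 -1;0.00042 -0.00011 0 0 0 0 -1;0.00042 -0.00011 0 0 0 0 -1")

```text
clock: 13.4
tool_pos: [0.5516, 0.1746, 0.1984]
tcp_rot: [0.0, 0.132, 0.991, 0.0]
force: [-2.2, 0.5, -0.5]
grip_width: 0.0161
grasp_force: 58.8
```

Emit:
servo_tool(targets="0.00042 -0.00011 0 0 0 0 -1;0.00042 -0.00011 0 0 0 0 -1;0.00042 -0.00011 0 0 0 0 -1")

```text
clock: 13.7
tool_pos: [0.5529, 0.1743, 0.1984]
tcp_rot: [0.0, 0.132, 0.991, 0.0]
force: [-1.5, 0.5, -1.0]
grip_width: 0.0167
grasp_force: 58.8
```

Emit:
servo_tool(targets="0.00042 -0.00011 0 0 0 0 -1;0.00042 -0.00011 0 0 0 0 -1;0.00042 -0.00011 0 0 0 0 -1")

```text
clock: 14.0
tool_pos: [0.5542, 0.1739, 0.1984]
tcp_rot: [0.0, 0.132, 0.991, 0.0]
force: [-1.7, 0.9, 0.3]
grip_width: 0.0163
grasp_force: 58.8
```

Emit:
servo_tool(targets="0.00042 -0.00011 0 0 0 0 -1;0.00042 -0.00011 0 0 0 0 -1;0.00042 -0.00011 0 0 0 0 -1")

```text
clock: 14.3
tool_pos: [0.5554, 0.1736, 0.1984]
tcp_rot: [0.0, 0.132, 0.991, 0.0]
force: [-1.4, 0.6, -0.8]
grip_width: 0.0166
grasp_force: 58.8
```

Emit:
servo_tool(targets="0.00042 -0.00011 0 0 0 0 -1;0.00042 -0.00011 0 0 0 0 -1;0.00042 -0.00011 0 0 0 0 -1")

```text
clock: 14.6
tool_pos: [0.5567, 0.1733, 0.1984]
tcp_rot: [0.0, 0.132, 0.991, 0.0]
force: [-2.3, -0.2, -0.3]
grip_width: 0.0164
grasp_force: 58.8
```

Emit:
servo_tool(targets="0.00042 -0.00011 0 0 0 0 -1;0.00042 -0.00011 0 0 0 0 -1;0.00042 -0.00011 0 0 0 0 -1")

```text
clock: 14.9
tool_pos: [0.5579, 0.173, 0.1984]
tcp_rot: [0.0, 0.132, 0.991, 0.0]
force: [-2.0, 0.7, -0.4]
grip_width: 0.0164
grasp_force: 58.8
```

Emit:
servo_tool(targets="0.00042 -0.00011 0 0 0 0 -1;0.00042 -0.00011 0 0 0 0 -1;0.00042 -0.00011 0 0 0 0 -1")

```text
clock: 15.2
tool_pos: [0.5592, 0.1727, 0.1984]
tcp_rot: [0.0, 0.132, 0.991, 0.0]
force: [-1.0, 0.8, -0.1]
grip_width: 0.0164
grasp_force: 58.8
```

Emit:
servo_tool(targets="0.00042 -0.00011 0 0 0 0 -1;0.00042 -0.00011 0 0 0 0 -1;0.00042 -0.00011 0 0 0 0 -1")

```text
clock: 15.5
tool_pos: [0.5604, 0.1723, 0.1984]
tcp_rot: [0.0, 0.132, 0.991, 0.0]
force: [-0.9, 0.4, 0.3]
grip_width: 0.0166
grasp_force: 58.8
```

Emit:
servo_tool(targets="0.00042 -0.00011 0 0 0 0 -1;0.00042 -0.00011 0 0 0 0 -1;0.00042 -0.00011 0 0 0 0 -1")

```text
clock: 15.8
tool_pos: [0.5617, 0.172, 0.1984]
tcp_rot: [0.0, 0.132, 0.991, 0.0]
force: [-1.0, -1.1, -0.5]
grip_width: 0.0166
grasp_force: 58.8
```

Emit:
servo_tool(targets="0.00042 -0.00011 0 0 0 0 -1;0.00042 -0.00011 0 0 0 0 -1;0.00042 -0.00011 0 0 0 0 -1")

```text
clock: 16.1
tool_pos: [0.5628, 0.1717, 0.1984]
tcp_rot: [-0.0, 0.132, 0.991, 0.0]
force: [-2.8, 0.5, -1.0]
grip_width: 0.0163
grasp_force: 58.8
```

```bash
python3 st.py
```

```text
tip x 0.0313 y 0.0006 F -2.83 T [ 0.111  0.433 -0.01 ] 0.447 [ -0.75 -50.69  24.35  -0.98]
```

Emit:
servo_tool(targets="0.00039 -0.0001 0 0 0 0 -1")

```text
clock: 16.2
tool_pos: [0.563, 0.1716, 0.1983]
tcp_rot: [-0.0, 0.132, 0.991, 0.0]
force: [-3.1, 1.0, -0.3]
grip_width: 0.0163
grasp_force: 58.8
```

```bash
python3 st.py
```

```text
tip x 0.0314 y 0.0006 F -3.26 T [0.156 0.624 0.004] 0.643 [ -0.99 -50.85  24.71  -1.2 ]
```

Emit:
servo_tool(targets="0.00039 -0.0001 0 0 0 0 -1;0 0 0 0 0 0 -1;0 0 0 0 0 0 -1")

```text
clock: 16.5
tool_pos: [0.5632, 0.1715, 0.1981]
tcp_rot: [-0.001, 0.132, 0.991, 0.0]
force: [-4.5, 1.6, -0.1]
grip_width: 0.0169
grasp_force: 58.8
```

```bash
python3 st.py
```

```text
tip x 0.0316 y 0.0005 F -4.81 T [0.243 0.809 0.036] 0.845 [ -1.43 -51.07  25.47  -1.69]
```

Emit:
servo_tool(targets="-0.00096 0.00026 0 0 0 0 -1;-0.00289 0.00079 0 0 0 0 -1;-0.00579 0.00158 0 0 0 0 -1;-0.00965 0.00264 0 0 0 0 -1;-0.00965 0.00264 0 0 0 0 -1;-0.00965 0.00264 0 0 0 0 -1;-0.00965 0.00264 0 0 0 0 -1;-0.00965 0.00264 0 0 0 0 -1;0 0 0 0 0 0 -1")

```text
clock: 17.4
tool_pos: [0.504, 0.1876, 0.1982]
tcp_rot: [-0.001, 0.132, 0.991, -0.0]
force: [-0.6, -0.4, -0.6]
grip_width: 0.0166
grasp_force: 58.8
```

Emit:
servo_tool(targets="0 0 0.01 0 0 0 -1;0 0 0.02 0 0 0 -1;0 0 0.02 0 0 0 -1;0 0 0.006 0 0 0 -1;-0.0014 -0.0278 0 0 0 3.81 -1;-0.0014 -0.0278 0 0 0 3.81 -1;-0.0014 -0.0278 0 0 0 3.81 -1;-0.0014 -0.0278 0 0 0 3.81 -1")

```text
clock: 18.2
tool_pos: [0.5004, 0.075, 0.2545]
tcp_rot: [0.0, -0.002, 1.0, -0.0]
force: [1.2, 0.2, -0.9]
grip_width: 0.0162
grasp_force: 58.9
```

Emit:
servo_tool(targets="-0.0014 -0.0278 0 0 0 3.81 -1;-0.0014 -0.0278 0 0 0 3.81 -1;-0.0014 -0.0278 0 0 0 3.81 -1;-0.0014 -0.0278 0 0 0 3.81 -1;-0.0014 -0.0278 0 0 0 3.81 -1;-0.0014 -0.0278 0 0 0 3.81 -1;-0.0014 -0.0278 0 0 0 3.81 -1;-0.0014 -0.0278 0 0 0 3.81 -1;-0.0014 -0.0278 0 0 0 3.81 -1;-0.0014 -0.0278 0 0 0 3.81 -1")

```text
clock: 19.2
tool_pos: [0.4862, -0.2034, 0.2544]
tcp_rot: [0.0, -0.328, 0.945, -0.0]
force: [-0.2, 0.0, -0.0]
grip_width: 0.0165
grasp_force: 58.9
```

Emit:
servo_tool(targets="0 0 -0.02 0 0 0 -1;0 0 -0.02 0 0 0 -1;0 0 -0.015 0 0 0 -1;0 0 -0.01 0 0 0 -1;0 0 0 0 0 0 -1;0 0 0 0 0 0 -1")

```text
clock: 19.8
tool_pos: [0.4864, -0.202, 0.1897]
tcp_rot: [0.0, -0.327, 0.945, -0.0]
force: [0.8, 0.0, 0.7]
grip_width: 0.0162
grasp_force: 58.9
```

Run:
```python
from h import *
a=grab('top');b=grab('scene');P=cloud(a)
T=monitor.read_state()['tool_pos'];h=np.radians(38.1);d=np.array([np.cos(h),np.sin(h)]);n=np.array([-d[1],d[0]])
q=P[...,:2]-T[:2];s=q@d;l=q@n
m=(abs(l)<.006)&(s>.02)&(s<.11)&(P[...,2]>.012)
for lo in np.arange(.02,.11,.015):
    k=m&(s>=lo)&(s<lo+.015)
    if k.any():print(lo.round(3),k.sum(),np.median(P[k][:,2]).round(4),np.median(l[k]).round(4))
print(T)
```

```text
0.02 235 0.3755 0.0007
0.035 430 0.3726 0.0004
0.05 198 0.4819 0.0001
0.065 17 0.0263 0.0006
0.08 17 0.0264 -0.0003
0.095 6 0.0251 -0.0001
[ 0.48678686 -0.20217382  0.19030844]
```

Emit:
servo_tool(targets="0 0 -0.007 0 0 0 -1;0 0 -0.004 0 0 0 -1;0 0 -0.002 0 0 0 -1;0 0 0 0 0 0 -1;0 0 0 0 0 0 -1;0 0 0 0 0 0 0.1;0 0 0 0 0 0 0.1;0 0 0 0 0 0 0.1;0 0 0 0 0 0 0.1;0 0 0 0 0 0 0.1")

```text
clock: 20.9
tool_pos: [0.4862, -0.2019, 0.1765]
tcp_rot: [0.0, -0.327, 0.945, 0.0]
force: [0.2, -0.4, -0.8]
grip_width: 0.0468
grasp_force: 0.0
```

Emit:
servo_tool(targets="0 0 0.01 0 0 0 0.1;0 0 0.02 0 0 0 0.1;0 0 0.03 0 0 0 0.1;0 0 0.03 0 0 0 0.1;-0.02 -0.04 0 0 0 0 0.1;-0.02 -0.04 0 0 0 0 0.1;-0.02 -0.04 0 0 0 0 0.1;-0.02 -0.04 0 0 0 0 0.1;0 0 0 0 0 0 0.1;0 0 0 0 0 0 0.1")

```text
clock: 21.9
tool_pos: [0.4057, -0.3627, 0.267]
tcp_rot: [0.0, -0.325, 0.946, -0.0]
force: [0.3, -0.2, -0.4]
grip_width: 0.0473
grasp_force: 0.0
```

Run:
```python
from h import *
a=grab('top');b=grab('scene')
cv2.imwrite('pics/end.png',np.hstack([cv2.resize(a['frame'][120:340,170:480],(400,284)),cv2.resize(b['frame'][170:390,200:510],(400,284))]))
```

```text
(no output)
```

View pics/end.png

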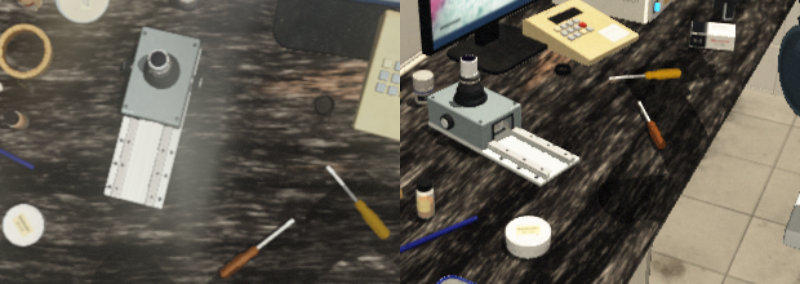

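The final picture shows the screwdriver lying flat, with its tip at about (328,168) in the crop, well clear of the viewer. The carriage is inside the head, and the tin, vial and cap are where they were.

```bash
python3 -c "
from workcell import ticket
print(ticket.close_job())"
```

```text
the job is handed in; nothing more can be done
None
```

I pushed the carriage with the screwdriver until it met the stop about 16 mm inside the mouth, with a final push of about 5 N (the stop holds about 9 N). The screwdriver is back flat on the bench clear of the viewer, the tin, vial and cap look unmoved, and the job is handed in; no verdict was returned.

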